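Raise the counter's retractable sign post to its second stop and hold it

ROBOT

A 6-joint arm with a two-finger parallel gripper is mounted at the origin on the work surface. World frame = base frame: x ahead of the robot, y to its left, z up, the work surface at z = 0. Lengths are in m, angles in rad, forces in N, time in s.
With the tool pointing down it reaches from about 0.375 to 0.9 m from the base axis. Payload 3.1 kg.
Tool frame: the origin (TCP) lies at the very end of the fingers, on their centre line; the grasp point (between the pads) lies 19 mm behind it (manip.tcp_to_grasp is the distance from the TCP to the grasp point, in m); z points along the fingers, y is the line along which they close (so a half turn about z gives the same grasp; the last joint's range is limited). The gripper opens to 85 mm and grips with 20 to 120 N. Pads are 22 mm wide; open, the fingers measure 114 mm over their backs; the gripper's body (76 mm by 85 mm) begins 54 mm behind the grasp point. The pads swing forward as they close: fully open they stand 13 mm farther back than shut.
Start: joints at [-1.284, 0.527, 1.433, -0, 1.181, -0.178], TCP at [0.281, -0.558, 0.231] pointing down, gripper open.
Joint ranges: [-3.08, 3.08], [-0.75, 2.2], [0.22, 2.44], [-1.43, 4.57], [0, 2.65], [-2.85, 2.85]. Speed limits (rad/s): [2.79, 2.79, 3.14, 3.14, 3.14, 3.14].

INTERFACE

Orientations are given as a unit quaternion [x, y, z, w].
In Python, from station import manip gives the robot as it stands. The module is installed in compiled form; this text tells all that it offers.
- The arm moves only by the tool step_arm, never from a script. Its argument "commands" is one flat list of numbers, 6 for each row, row after row: the shift along the tool's x, y, z in m, then the turn, a rotation vector about the tool's x, y, z in degrees. A call has exactly 10 rows; each row is the pose to reach, as a shift and turn from the pose commanded when the call began, along the tool's axes at that moment; what a row does not reach only later rows make up. A row lasts 1/10 s, in which the tool goes at most 50 mm and 8.59 degrees, less where a joint would pass 70% of its speed; a pose out of reach is approached as far as the arm can. A call with a gripper value outside its range is refused whole. "jaw" is the opening in per cent of the stroke, from 0 (shut) to 100 (fully open), set as the call begins (left out, the last holds). The fingers move at their own pace and stop on an object; "grip_force" is the grip in N (left out, the last holds). Time passes only in rows, so rows that repeat a pose let the fingers close, or fill a call up. It gives the time, the measured TCP pose, the force, the opening and the grip force at its end, in the units of the state.
- manip.sense(): the state, without advancing time (a new reading comes with each control period).
- manip.snapshot(name): name is "scene" or "top" or "wrist"; returns a dict with "pixels" (420x560x3 uint8, blue, green, red), "fx", "fy", "cx", "cy" (pixels), "R" (3x3) and "t" (3): a world point X has camera coordinates R X + t; the wrist camera has in their place "mount" (4x4, takes a point from camera to tool coordinates, whose origin is the TCP and whose axes are the flange's). Camera axes: x right, y down, z forward; pixel columns grow to the right and rows downward; lengths in m; the calibration is good to about 2 mm. A picture is of the moment at which its call begins: read the wrist's pose just before it. There is no depth.
- manip.sign_off(): hands the job in; it is judged then, once.
The state is a dict: "t": time; "q": joint angles; "qd": joint speeds; "tau": joint torques, N m; "tcp_pos": TCP position; "tool_rot": TCP orientation; "force": force on the tool from outside, world axes, zero at the start; "ft_torque": the same for the moment, N m; "finger_gap": opening from 0.0 (shut) to 1.0 (fully open); "gripper_force": force on a finger pad.
Only numpy, scipy, OpenCV 4.12 (cv2) and the standard library are available. Lean on these libraries where they do the work, as an engineer would, in place of code of your own. Each camera call takes 0.05 s, during which the arm holds its last target. There are 200 camera calls.

TASK

Raise the retractable sign post on the bread counter: press the round release button on its grey housing so that the clip pops up, then grip the clip and pull it straight up, past the first stop, until the post is fully out at its second stop. The post sinks back if it is let go, so finish while still gripping the clip and holding the post fully extended. Leave the loaf, the jar and the bowl where they are.

Things in the scene. Friction and masses are not known exactly. Their poses are not given: they have to be found in the camera images.
- housing: grey steel box of the sign post, screwed to the counter: 176 (its x) x 64 (its y) x 85 mm high, on a dark foot plate 196 x 84 x 6 mm. Origin: centre of its underside, on the counter; z up. The post rises from its top at 48 mm along its +x axis; the release button is on its top at 48 mm along its -x axis. May be turned about the vertical
- release_top (a point): centre of the upper face of the round grey release button (cap 28 mm across, in a dark ring 44 mm across), on the housing's top; about 107 mm above the counter when not pressed. Press it straight down: travel 6 mm, 5 N when fully down; it springs back
- release (a joint): travel of the release button, m: 0 up, 0.006 fully pressed; the latch lets go at about 0.0045 and the clip then pops up about 20 mm (15 to 25) and stays loose and springy there; the latch does not catch again by itself
- clip: aluminium card clip on top of the post, to be gripped: block 56 mm long (along the housing's x) x 18 mm thick (along its y) x 32 mm high, dark slot along its top. Origin: centre of its underside, 102 mm above the counter while latched (11 mm above a steel collar, 38 mm across, 6 mm high). Moves only straight up and down; 120 mm higher when fully out. Cannot be pulled up while latched
- clip_center (a point): centre of the clip block, 16 mm above its underside and 16 mm below its top; 118 mm above the counter while latched down, 238 mm when fully out
- upper_tube (a joint): how far the thin upper tube (13 mm across, it carries the clip) has come out of the lower tube, m: 0 latched in, 0.06 fully out = the first stop. It comes out first; a spring draws it back to about 0.02 with 6 N at full stroke
- lower_tube (a joint): how far the thicker lower tube (23 mm across) has come out of the housing, m: 0 in, 0.06 fully out = the second stop, a hard end. It starts to follow when the clip is pulled with about 10 N after the first stop and needs 12 to 13 N at the end; springs and weight draw it back in when let go
- loaf: round flat loaf, 170 mm across, 32 mm high, lying on the counter; origin at the centre of its underside. Bystander
- jar: closed jar, 64 mm across, 95 mm high, standing on the counter; origin at the centre of its underside. Bystander
- bowl: white bowl, 100 mm across the rim, 45 mm high, standing on the counter; origin at the centre of its underside. Bystander
Things that resemble listed ones, but are neither listed nor needed, are in the scene too. What is meant by the housing is not purple or red, and is the larger of those in its own colour.

How it is judged:
By the outcome, as a careful person would: the job done as asked, in the order asked, and still so for the second after the job is handed in, while the arm keeps its last pose, push and grip.
It also fails if it takes over 38 s, if anything falls off the work surface, if the arm or the gripper's body presses on something with over 40 N, if the wrist force passes 120 N, or if a joint passes its speed limit or range.

## Working session

There is one attempt and no reset: what is moved stays moved. The work goes in short steps, Python scripts to look and compute and a tool call to move; the robot and the scene stay as the last step left them, time stands still between calls to the robot, and variables do not carry over. Pictures are saved under pics/ and viewed, at most 10 in all, crops included, and the job is handed in when it is done.

Besides the shell and the picture viewer there is one more tool, called after ">>>" by a JSON object that holds its "op" and its "data". step_arm: Moves the arm, as the interface text tells. Its arguments: {"type":"object","properties":{"commands":{"type":"array","items":{"type":"number"}},"jaw":{"type":"number"},"grip_force":{"type":"number"}},"required":["commands"]}

```bash
mkdir -p pics; python3 - <<'E'
from station import manip
import cv2,json,numpy as np,pickle
s=manip.sense();print({k:np.round(v,3).tolist() for k,v in s.items()})
d={}
for n in("scene","top"):
    c=manip.snapshot(n);d[n]=c;cv2.imwrite(f"pics/{n}0.png",c["pixels"])
    print(n,c["fx"],c["cx"],c["cy"],(-np.array(c["R"]).T@c["t"]).round(3))
pickle.dump(d,open("cams.pkl","wb"))
E
```

```text
{'t': 0.0, 'q': [-1.283, 0.528, 1.434, -0.0, 1.181, -0.179], 'qd': [0.0, -0.001, -0.001, -0.001, -0.001, 0.0], 'tau': [0.0, -44.235, -17.802, -0.0, 0.009, -0.0], 'tcp_pos': [0.281, -0.558, 0.23], 'tool_rot': [0.973, 0.231, -0.0, -0.001], 'force': [-0.244, 0.089, 0.303], 'ft_torque': [-0.0, -0.008, 0.031], 'gripper_force': 0.0, 'finger_gap': 1.006}
scene 415.9546434794666 283.8488964724425 212.66605769154538 [ 1.042 -0.031  0.777]
top 403.43420726285075 283.1139494118079 213.39213789522748 [0.444 0.088 0.965]
```

View pics/scene0.png

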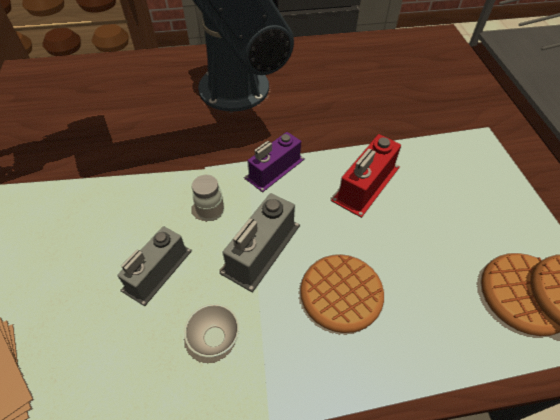

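View pics/top0.png

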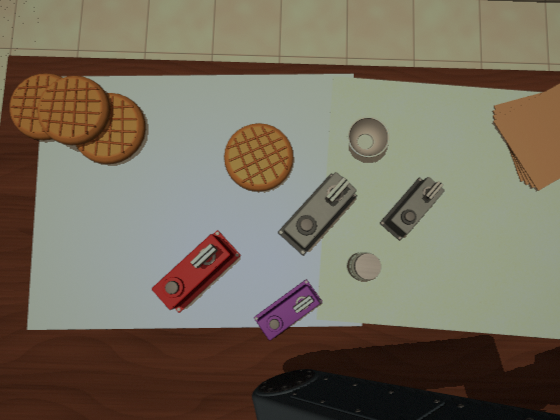

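The scene shows four candidate housings. In top-view pixels they are red (195,270), purple (288,310), large grey (318,213) and small grey (412,208). I choose the large grey one, with its button near (307,225) and clip near (338,188). In the scene view those are near (273,207) and (245,233).

```bash
cat > h.py <<'E'
import numpy as np,cv2,pickle
def ray(c,u,v):
    R=np.array(c["R"]);d=R.T@[(u-c["cx"])/c["fx"],(v-c["cy"])/c["fy"],1];return -R.T@c["t"],d/np.linalg.norm(d)
def plane(c,u,v,z):
    o,d=ray(c,u,v);return o+d*(z-o[2])/d[2]
E
python3 - <<'E'
from h import *
d=pickle.load(open("cams.pkl","rb"));T,S=d["top"],d["scene"]
for n,t,s,z in(("button",(307,225),(273,207),.107),("clip",(338,188),(246,231),.134)):
    print(n,plane(T,*t,z).round(3),plane(S,*s,z).round(3))
a=cv2.resize(T["pixels"][160:265,265:365],None,fx=5,fy=5,interpolation=cv2.INTER_CUBIC)
b=cv2.resize(S["pixels"][190:290,215:305],None,fx=5,fy=5,interpolation=cv2.INTER_CUBIC)[:,:299]
b=cv2.resize(S["pixels"][190:295,215:270+5],None,fx=5,fy=5,interpolation=cv2.INTER_CUBIC)
cv2.imwrite("pics/crop1.png",np.hstack([a,b]))
E
```

```text
button [0.528 0.038 0.107] [0.537 0.036 0.107]
clip [ 0.605 -0.024  0.134] [ 0.605 -0.024  0.134]
```

View pics/crop1.png

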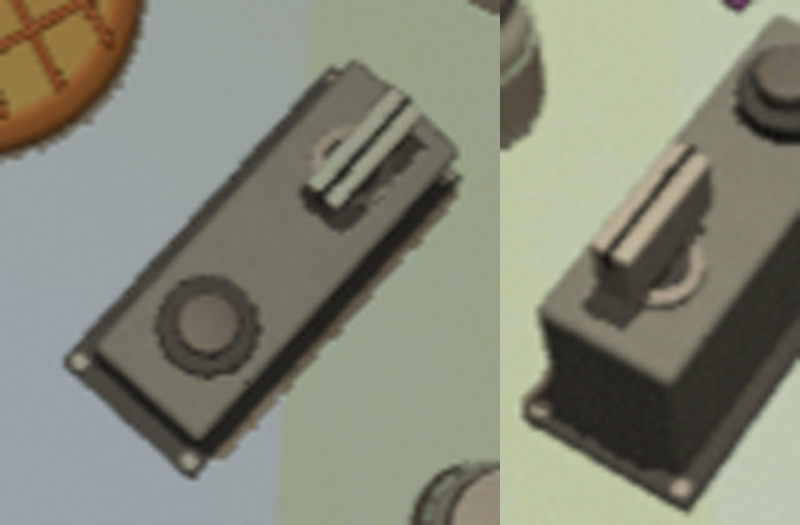

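The crop confirms the large grey housing. The button cap is at crop (210,322) and the clip at (362,148), giving the button at about (0.53,0.037), the clip at about (0.605,-0.024) and a heading near -39°. I'll move above the button.

>>> {"op": "step_arm", "data": {"commands": [0.015,-0.013,0,0,0,3,0.045,-0.038,0,0,0,8,0.08,-0.068,-0.01,0,0,14,0.115,-0.098,-0.01,0,0,20,0.15,-0.128,-0.01,0,0,26,0.185,-0.158,-0.02,0,0,32,0.22,-0.188,-0.02,0,0,38,0.255,-0.218,-0.02,0,0,44,0.29,-0.248,-0.02,0,0,50,0.325,-0.278,-0.02,0,0,56], "jaw": 0, "grip_force": 60}}

```text
t: 1.1
tcp_pos: [0.4465, -0.1622, 0.2512]
tool_rot: [0.967, -0.255, -0.0, -0.0]
force: [0.7, -0.9, 0.3]
finger_gap: 0.003
gripper_force: 0.0
```

>>> {"op": "step_arm", "data": {"commands": [-0.004,-0.03,0,0,0,3,-0.008,-0.065,0,0,0,5,-0.012,-0.1,0,0,0,7,-0.017,-0.14,0,0,0,9,-0.021,-0.175,0,0,0,9.5,-0.024,-0.2,0,0,0,9.5,-0.026,-0.214,0,0,0,9.5,-0.026,-0.214,0,0,0,9.5,-0.026,-0.214,0,0,0,9.5,-0.026,-0.214,0,0,0,9.5]}}

```text
t: 2.1
tcp_pos: [0.5278, 0.0342, 0.2512]
tool_rot: [0.943, -0.333, -0.0, 0.0]
force: [-0.3, 0.9, 0.7]
finger_gap: -0.003
gripper_force: 0.0
```

```bash
cat >> h.py <<'E'
from scipy.spatial.transform import Rotation as Ro
def wrist(name=None):
    from station import manip
    s=manip.sense();c=manip.snapshot("wrist");M=np.array(c["mount"]);W=np.eye(4)
    W[:3,:3]=Ro.from_quat(s["tool_rot"]).as_matrix();W[:3,3]=s["tcp_pos"]
    E=np.linalg.inv(W@M);c["R"]=E[:3,:3];c["t"]=E[:3,3]
    if name: cv2.imwrite(name,c["pixels"]);pickle.dump(c,open("wrist.pkl","wb"))
    return s,c
E
python3 - <<'E'
from h import *
s,c=wrist("pics/w1.png");print(s["tcp_pos"],s["tool_rot"],s["force"],s["q"])
for p in[(.53,.037,.107),(.605,-.024,.134)]:
    x=c["R"]@p+c["t"];print(c["fx"]*x[0]/x[2]+c["cx"],c["fy"]*x[1]/x[2]+c["cy"])
E
```

```text
[0.527849   0.03416687 0.25118419] [ 9.42966382e-01 -3.32887696e-01 -2.96444017e-04  3.11234274e-04] [-0.34018492  0.86623024  0.71943186] [-1.46496169e-01  3.74024062e-01  1.64857961e+00 -5.52560591e-04
  1.11969024e+00  2.10326985e+00]
272.34014629450553 194.24765598075027
271.92146515796657 68.86366610567944
```

View pics/w1.png

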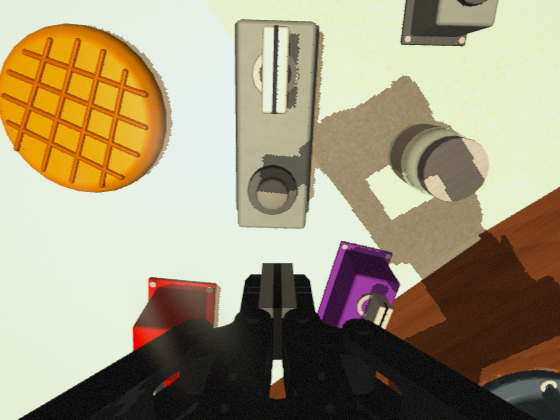

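The wrist view shows the button cap at (272,189) and the clip top at (275,69), with its ends at about (275,27) and (274,112). The axis runs nearly along the image's vertical.

```bash
python3 - <<'E'
from h import *
c=pickle.load(open("wrist.pkl","rb"));S=pickle.load(open("cams.pkl","rb"))
for n,u,v,z in(("b",272,189,.107),("c",275,69,.134),("e1",275.5,27,.134),("e2",274.5,112,.134)): print(n,plane(c,u,v,z).round(4))
print(-(c["R"].T@c["t"]))
E
```

```text
b [0.5337 0.0343 0.107 ]
c [ 0.6036 -0.0256  0.134 ]
e1 [ 0.6234 -0.042   0.134 ]
e2 [ 0.5818 -0.0075  0.134 ]
[ 0.59241904 -0.01783147  0.3933534 ]
```

>>> {"op": "step_arm", "data": {"commands": [0.001,-0.003,0.02,0,0,1,0.001,-0.003,0.05,0,0,1,0.001,-0.003,0.08,0,0,1,0.001,-0.003,0.11,0,0,1,0.001,-0.003,0.125,0,0,1,0.001,-0.003,0.135,0,0,1,0.001,-0.003,0.141,0,0,1,0.001,-0.003,0.145,0,0,1,0.001,-0.003,0.148,0,0,1,0.001,-0.003,0.149,0,0,1]}}

```text
t: 3.15
tcp_pos: [0.5313, 0.0365, 0.1031]
tool_rot: [0.94, -0.34, 0.001, 0.0]
force: [-2.3, -1.4, 5.5]
finger_gap: 0.004
gripper_force: 2.6
```

```bash
python3 - <<'E'
from h import *
s,c=wrist("pics/w2.png");print(s["tcp_pos"],s["force"])
E
```

```text
[0.53132971 0.03652257 0.10314442] [-2.31214099 -1.35136881  5.52012872]
```

View pics/w2.png

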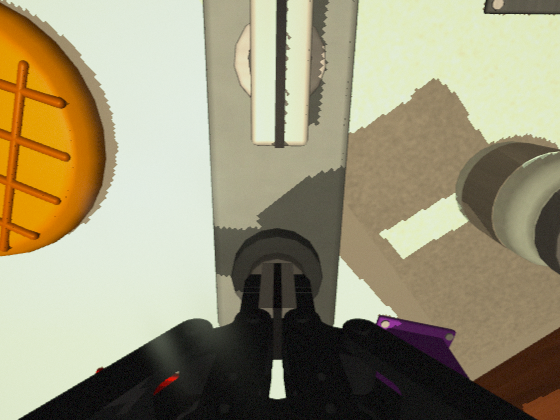

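The fingers are on the button cap at (277,270). The clip end is at row 145 and 56 px wide, which still matches a height of about 134 mm, so it hasn't popped. I'll press deeper.

>>> {"op": "step_arm", "data": {"commands": [0,0,0.001,0,0,0,0,0,0.002,0,0,0,0,0,0.003,0,0,0,0,0,0.003,0,0,0,0,0,0.003,0,0,0,0,0,0.003,0,0,0,0,0,0.003,0,0,0,0,0,0.003,0,0,0,0,0,0.003,0,0,0,0,0,0.003,0,0,0]}}

```text
t: 4.2
tcp_pos: [0.5314, 0.0366, 0.101]
tool_rot: [0.94, -0.34, 0.001, 0.0]
force: [-3.0, -2.6, 13.0]
finger_gap: -0.003
gripper_force: 7.0
```

```bash
python3 - <<'E'
from h import *
s,c=wrist("pics/w3.png");print(s["tcp_pos"],s["force"],c["fx"])
# brightness profile across clip
g=cv2.cvtColor(c["pixels"],cv2.COLOR_BGR2GRAY);print(g[60:200:5,262].tolist(),g[60:200:5,300].tolist()); print(g[40,200:360:3].tolist())
E
```

```text
[0.53140523 0.03663909 0.100955  ] [-3.0141105  -2.56314875 13.02580383] 354.3238335339257
[230, 229, 229, 229, 228, 230, 229, 230, 231, 229, 230, 230, 231, 229, 230, 230, 229, 230, 231, 170, 166, 167, 167, 166, 164, 166, 164, 165] [225, 226, 224, 226, 226, 225, 226, 226, 227, 226, 226, 226, 226, 226, 225, 225, 227, 226, 229, 178, 164, 165, 167, 166, 165, 86, 83, 87]
[231, 201, 140, 157, 168, 168, 166, 167, 170, 166, 164, 167, 157, 198, 215, 131, 198, 223, 228, 227, 227, 226, 225, 226, 228, 202, 59, 55, 60, 55, 228, 228, 226, 224, 224, 222, 222, 221, 203, 166, 94, 77, 86, 87, 126, 160, 161, 159, 160, 162, 156, 132, 101, 229]
```

The force is 13 N, so the button is at its end. The clip is now 66 px wide and its end row has moved to about 153, so it has popped. Now I'll lift, open the jaw and move over the clip.

>>> {"op": "step_arm", "data": {"commands": [0,0,-0.02,0,0,0,0,0,-0.06,0,0,0,0,0,-0.1,0,0,0,0.01,0,-0.13,0,0,0,0.035,0,-0.15,0,0,0,0.065,0,-0.15,0,0,0,0.085,0,-0.15,0,0,0,0.095,0,-0.15,0,0,0,0.095,0,-0.15,0,0,0,0.095,0,-0.15,0,0,0], "jaw": 70}}

```text
t: 5.25
tcp_pos: [0.603, -0.023, 0.2486]
tool_rot: [0.94, -0.34, -0.001, -0.0]
force: [0.1, 1.5, 0.8]
finger_gap: 0.7
gripper_force: 0.0
```

```bash
python3 - <<'E'
from h import *
from station import manip
s,c=wrist("pics/w4.png");print(s["tcp_pos"],s["tool_rot"],s["force"],s["finger_gap"])
t=manip.snapshot("scene");a=cv2.resize(t["pixels"][150:300,190:330],(560,600))
w=c["pixels"];x=c["R"]@[.604,-.025,.152]+c["t"];print(c["fx"]*x[0]/x[2]+c["cx"],c["fy"]*x[1]/x[2]+c["cy"])
cv2.imwrite("pics/w4b.png",w)
cv2.imwrite("pics/s4.png",a)
E
```

```text
[ 0.60298116 -0.02297648  0.24855094] [ 9.40276304e-01 -3.40410016e-01 -1.20266078e-03 -2.13735733e-04] [0.13872646 1.47040829 0.77000975] 0.7004110305381603
277.920579867027 209.70231360477604
```

View pics/w4b.png

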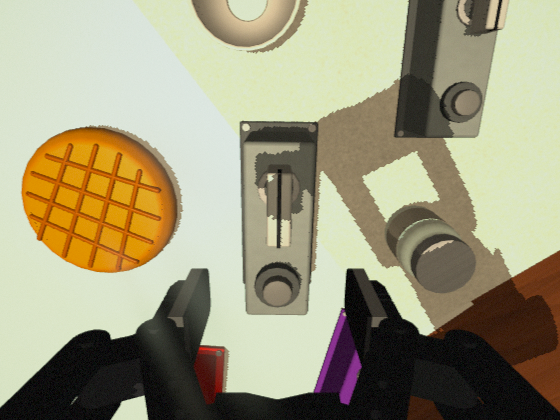

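View pics/s4.png

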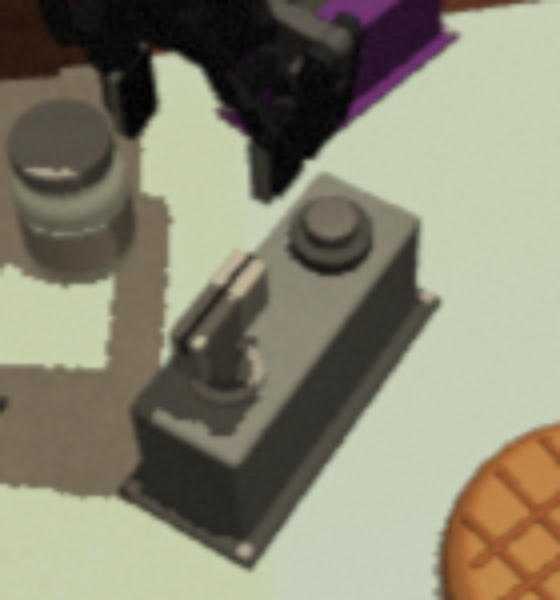

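The wrist view shows the popped clip centred at (279,208), against a predicted (278,210), and well aligned. The scene view shows the post standing out of its collar. I'll descend and grip.

>>> {"op": "step_arm", "data": {"commands": [0.001,0.001,0.02,0,0,0,0.001,0.001,0.05,0,0,0,0.001,0.001,0.08,0,0,0,0.001,0.001,0.105,0,0,0,0.001,0.001,0.12,0,0,0,0.001,0.001,0.128,0,0,0,0.001,0.001,0.13,0,0,0,0.001,0.001,0.13,0,0,0,0.001,0.001,0.13,0,0,0,0.001,0.001,0.13,0,0,0]}}

```text
t: 6.35
tcp_pos: [0.6048, -0.0253, 0.1204]
tool_rot: [0.94, -0.34, 0.001, -0.0]
force: [-0.7, 0.2, 0.2]
finger_gap: 0.699
gripper_force: 0.0
```

>>> {"op": "step_arm", "data": {"commands": [0,0,0,0,0,0,0,0,0,0,0,0,0,0,0,0,0,0,0,0,0,0,0,0,0,0,0,0,0,0,0,0,0,0,0,0,0,0,0,0,0,0,0,0,0,0,0,0,0,0,0,0,0,0,0,0,0,0,0,0], "jaw": 0, "grip_force": 70}}

```text
t: 7.35
tcp_pos: [0.6041, -0.0253, 0.1193]
tool_rot: [0.94, -0.341, 0.0, 0.0]
force: [0.5, -0.8, 1.0]
finger_gap: 0.202
gripper_force: 68.6
```

The grip is firm, with the gap at 17 mm. Now I'll pull up smoothly.

>>> {"op": "step_arm", "data": {"commands": [0,0,-0.004,0,0,0,0,0,-0.012,0,0,0,0,0,-0.022,0,0,0,0,0,-0.032,0,0,0,0,0,-0.042,0,0,0,0,0,-0.052,0,0,0,0,0,-0.062,0,0,0,0,0,-0.072,0,0,0,0,0,-0.08,0,0,0,0,0,-0.084,0,0,0]}}

```text
t: 8.35
tcp_pos: [0.6039, -0.0252, 0.2039]
tool_rot: [0.94, -0.34, -0.0, 0.0]
force: [2.8, -2.4, -12.1]
finger_gap: 0.197
gripper_force: 69.4
```

>>> {"op": "step_arm", "data": {"commands": [0,0,-0.004,0,0,0,0,0,-0.008,0,0,0,0,0,-0.011,0,0,0,0,0,-0.013,0,0,0,0,0,-0.014,0,0,0,0,0,-0.015,0,0,0,0,0,-0.016,0,0,0,0,0,-0.016,0,0,0,0,0,-0.016,0,0,0,0,0,-0.016,0,0,0]}}

```text
t: 9.35
tcp_pos: [0.604, -0.0252, 0.2193]
tool_rot: [0.94, -0.34, -0.0, 0.0]
force: [1.9, -3.3, -11.2]
finger_gap: 0.198
gripper_force: 69.3
```

>>> {"op": "step_arm", "data": {"commands": [0,0,-0.001,0,0,0,0,0,-0.002,0,0,0,0,0,-0.003,0,0,0,0,0,-0.004,0,0,0,0,0,-0.004,0,0,0,0,0,-0.004,0,0,0,0,0,-0.004,0,0,0,0,0,-0.004,0,0,0,0,0,-0.004,0,0,0,0,0,-0.004,0,0,0]}}

```text
t: 10.35
tcp_pos: [0.6038, -0.0252, 0.2212]
tool_rot: [0.94, -0.341, -0.001, 0.0]
force: [5.3, -3.4, -22.0]
finger_gap: 0.203
gripper_force: 69.2
```

The force jumped to 22 N with no further rise, so the post is at the hard second stop. One check picture.

```bash
python3 - <<'E'
from h import *
from station import manip
t=manip.snapshot("scene");cv2.imwrite("pics/s5.png",cv2.resize(t["pixels"][100:360,130:400],(623,600)));s=manip.sense();print(s["tcp_pos"],s["force"])
E
```

```text
[ 0.60379401 -0.02519751  0.22117379] [  5.39353109  -3.91364792 -22.02952408]
```

View pics/s5.png

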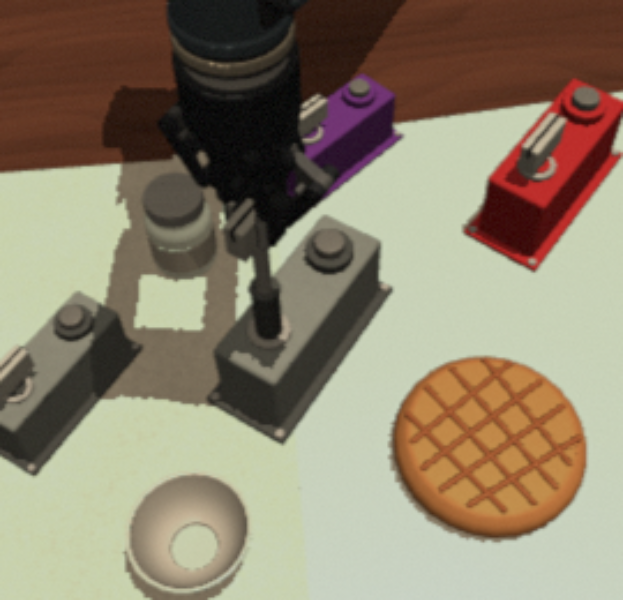

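The clip is gripped at (243,230), and both the thick tube (268,310) and the thin tube (262,260) are out. The loaf, jar and bowl are in place. I'll check the projected heights quickly before handing in.

```bash
python3 - <<'E'
from h import *
S=pickle.load(open("cams.pkl","rb"))["scene"]
for z in(.091,.151,.222,.254):
    x=S["R"]@[.604,-.025,z]+S["t"];u=S["fx"]*x[0]/x[2]+S["cx"];v=S["fy"]*x[1]/x[2]+S["cy"];print(z,((u-130)*623/270).round(),((v-100)*600/260).round())
E
```

```text
0.091 270.0 330.0
0.151 265.0 289.0
0.222 259.0 234.0
0.254 256.0 206.0
```

```bash
python3 -c "
from station import manip
print(manip.sign_off())"
```

```text
the job is handed in; nothing more can be done
None
```

The sign post is handed in fully raised at its second stop, with the gripper still holding the clip; the last picture shows the loaf, jar and bowl where they were.

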